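# Clear the belt tensioner and hold its arm at the stop

### The job

A stray pipe clamp is lying on the blue base plate of the belt tensioner, in the path of its red sprung arm: put it back into the grey bin with the other clamps. Then, with the gripper fingers, swing the red arm round against its spring until it is fully against the rubber stop, and finish while still holding it there, so that a fitter could slip the belt on. Leave the jar, the black coupling and the wrench where they are.

Things in the scene. Friction and masses are not known exactly. Their poses are not given: they have to be found in the camera images.
- tensioner: Fixed belt tensioner: blue steel base plate 220 (x) x 270 (y) x 12 mm thick. Origin at the centre of the plate's underside, on the bench; z up; the pivot end is +x. On it an aluminium pivot body (diameter 48 mm, 42 mm high above the bench) at x 80, y 0, before a dark steel hanger bracket (70 mm wide, 62 mm high) at x 104. A dotted arc shows the sweep; its last dot, at the stop, is red.
- stop (a point): Top centre of the black rubber stop buffer on the plate: upright, diameter 20 mm, 48 mm above the bench. At the end of the sweep the roller under the grip pin meets it.
- pivot (a point): The vertical pivot axis of the red arm, at the underside of the arm, 44 mm above the bench. Axes parallel to the tensioner's.
- cage_arm (a joint): Angle (rad) of the red arm about its vertical pivot, growing counter-clockwise seen from above. 0 = at rest, held there by the spring (arm points to 135 degrees in the tensioner's frame, -x +y side); 1.571 = against the stop (225 degrees, -x -y side). The spring always pushes back to 0, with about 3.5 N at the grip pin at rest, rising evenly to 8.5 N at the stop; it does not stay where left.
- bar_mid (a point): Middle of the red arm's top face, halfway from pivot to pin. The arm is a bar 22 mm wide, lying 44 to 54 mm above the bench. Its x axis points along the arm to the pin. Black rollers under it hang to 16 mm above the bench; the one under the pin is 28 mm in diameter and pushes whatever lies in its way.
- pin_top (a point): Top centre of the bright steel grip pin standing upright at the arm's free end, 130 mm from the pivot: diameter 16 mm, from 54 mm up to 86 mm above the bench, with nothing beside it at that height. It turns with the arm, not on its own.
- clamp: Loose steel pipe clamp with black rubber lining, 80 to 170 g, lying flat on the plate: a ring of outside diameter 50 mm, inside 36 mm, 20 mm high, with two screw ears along its own x (84 mm over both ears, 22 mm thick with screws). Origin: centre of its underside, z up. It can be gripped across the ring along its y (50 mm), roughly the tensioner's x direction.
- grey_bin: Fixed open grey plastic bin, 240 (x) x 170 (y) x 80 mm high outside, walls 5 mm. Origin at the centre of its underside; the far end (+x, the last 90 mm or so) is filled 46 mm high with other clamps. Stands to the left or the right of the tensioner.
- bin_bay (a point): Middle of the empty part of the grey bin's floor (about 140 x 160 mm), 5 mm above the bench, 43 mm towards -x of the bin's origin. Axes parallel to the bin's.
- bolt_box: Fixed cardboard box of bolts, same size as the grey bin, on the other side of the tensioner. Not the place for the clamp.
- jar: Closed translucent whitish jar with yellow cap, diameter 64, 100 mm high, standing; origin at the centre of its underside. Leave it alone.
- coupling: Black rubber pipe coupling, a tube of diameter 90, 60 mm high, standing; origin at the centre of its underside. Leave it alone.
- wrench: Wrench 180 mm long lying on the bench beyond the tensioner, along its own x; origin at its underside. Leave it alone.
Things that resemble listed ones, but are neither listed nor needed, are in the scene too. Several things have the shape of the clamp; the one meant has the colours described above.

How it is judged:
On the way, in this order (a step that is already met when the one before it is completed fails the run):
1. the clamp lies in the grey bin, let go and still (x of clamp in the frame of grey_bin between -0.11 and 0.11 m and y of clamp in the frame of grey_bin between -0.075 and 0.075 m and z of clamp in the frame of grey_bin between -0.005 and 0.07 m and contact force between the fingers and clamp below 0.1 N and linear speed of clamp below 0.03 m/s), for 0.2 s.
2. the fingers hold the red arm at its stop (value of joint cage_arm above 1.51 rad and contact force between the fingers and cage_arm above 2 N), for 0.3 s.
At the end, for the whole second after the job is handed in: The clamp rests inside the grey bin, not touched by the fingers, and the fingers press on the red arm (over 2 N), keeping it still within 0.06 rad (3.5 degrees, 8 mm at the pin) of its stop through the last second (all of step 1 and all of step 2 and velocity of joint cage_arm between -0.1 and 0.1 rad/s); the arm keeps its last pose, push and grip.
It fails at once if the jar is moved more than 30 mm or knocked over (distance of jar from where it was at the start of the episode above 0.03 m or angle between jar's own z axis and vertical above 0.4 rad).
It fails at once if the coupling is moved more than 30 mm or knocked over (distance of coupling from where it was at the start of the episode above 0.03 m or angle between coupling's own z axis and vertical above 0.4 rad).
It fails at once if the wrench is moved more than 30 mm or knocked over (distance of wrench from where it was at the start of the episode above 0.03 m or angle between wrench's own z axis and vertical above 0.4 rad).
It also fails if it takes over 64 s, if anything falls off the work surface, if the arm or the gripper's body presses on something with over 40 N, if the wrist force passes 120 N, or if a joint passes its speed limit or range.

### The arm

A 6-joint arm with a two-finger parallel gripper is mounted at the origin on the work surface. World frame = base frame: x ahead of the robot, y to its left, z up, the work surface at z = 0. Lengths are in m, angles in rad, forces in N, time in s.
With the tool pointing down it reaches from about 0.425 to 0.95 m from the base axis. Payload 3.5 kg.
Tool frame: the origin (TCP) lies between the finger pads; the fingertips stand 22 mm ahead of it and the grasp point (between the pads) lies 3 mm ahead of it (ctrl.nose_length is the z of the fingertips in the tool frame, in m); z points along the fingers, y is the line along which they close (so a half turn about z gives the same grasp; the last joint's range is limited). The gripper opens to 85 mm and grips with 20 to 120 N. Pads are 22 mm wide; open, the fingers measure 114 mm over their backs; the gripper's body (76 mm by 85 mm) begins 54 mm behind the grasp point. The pads swing forward as they close: fully open they stand 13 mm farther back than shut.
Start: joints at [1.114, 0.286, 1.577, -0, 1.279, -0.15], TCP at [0.204, 0.643, 0.232] pointing down, gripper open.
Joint ranges: [-2.77, 2.77], [-0.9, 2.22], [0.21, 2.48], [-1.53, 4.67], [0.24, 2.81], [-2.84, 2.84]. Speed limits (rad/s): [2.79, 2.79, 3.14, 3.14, 3.14, 3.14].

### API

Orientations are given as a unit quaternion [x, y, z, w].
In Python, from plant import ctrl gives the robot as it stands. The module is installed in compiled form; this text tells all that it offers.
- The arm moves only by the tool send_rows, never from a script. Its argument "rows" is text: rows parted by semicolons, each of 7 numbers parted by spaces: the turn, a rotation vector about the tool's x, y, z in normalised numbers (1 is 90 degrees), then the shift along the tool's x, y, z in fractions of the full range, 1 being 800 mm, then the opening, from -1 (shut) to 1 (fully open). A call has 1 to 8 rows; each row is the pose to reach, as a shift and turn from the pose commanded when the call began, along the tool's axes at that moment; what a row does not reach only later rows make up. A row lasts 1/8 s, in which the tool goes at most 62.5 mm and 10.7 degrees, less where a joint would pass 70% of its speed; a pose out of reach is approached as far as the arm can. Shift and turn numbers lie between -1 and 1, and a call with a number outside is refused. A call with a gripper value outside its range is refused whole. The fingers move at their own pace and stop on an object; "grip_force" is the grip in N (left out, the last holds). Time passes only in rows, so rows that repeat a pose let the fingers close. It gives the time, the measured TCP pose, the force, the opening and the grip force at its end, in the units of the state.
- ctrl.get_state(): the state, without advancing time (a new reading comes with each control period).
- ctrl.read_camera(name): name is "scene" or "top"; returns a dict with "color" (384x512x3 uint8, red, green, blue), "fx", "fy", "cx", "cy" (pixels), "D" ([k1, k2, p1, p2, k3] as OpenCV has them; the pictures are not rectified), "extrinsics" (4x4, takes a point from world to camera coordinates). Camera axes: x right, y down, z forward; pixel columns grow to the right and rows downward; lengths in m; the calibration is good to about 2 mm. A picture is of the moment at which its call begins. There is no depth.
- ctrl.sign_off(): hands the job in; it is judged then, once.
Trained networks look in a picture, given as the dict that the camera call returned (one of the last four; its "shot" number tells which), for a name from the list of things; names that differ only in an ending like _2 or _b are one class to them, and where a whole thing is asked for, a point or a joint stands for the part that bears it (a point fixed in the world has none). Each returns a list of dicts, best first, with "p" (0 to 1); they miss things now and then, are a little off and sometimes report something else, mostly with a low value. They report only what shows in the picture. A call takes as long as a camera call. They do not tell look-alikes from the thing itself.
- ctrl.look_for(picture, target): "position" ([x, y, z] in m, in the coordinates of the camera as it stood for that picture, good to about 4 mm: the middle of the surface that is visible of it).
The state is a dict: "time": time; "qpos": joint angles; "dq": joint speeds; "joint_efforts": joint torques, N m; "eef_pos": TCP position; "tcp_rot": TCP orientation; "contact_force": force on the tool from outside, world axes, zero at the start; "wrist_torque": the same for the moment, N m; "opening": opening from 0.0 (shut) to 1.0 (fully open); "finger_force": force on a finger pad.
Only numpy, scipy, OpenCV 4.12 (cv2) and the standard library are available. Lean on these libraries where they do the work, as an engineer would, in place of code of your own. Each camera call takes 0.05 s, during which the arm holds its last target. There are 200 camera calls.

## Working session

There is one attempt and no reset: what is moved stays moved. The work goes in short steps, Python scripts to look and compute and a tool call to move; the robot and the scene stay as the last step left them, time stands still between calls to the robot, and variables do not carry over. Pictures are saved under pics/ and viewed, at most 10 in all, crops included, and the job is handed in when it is done.

Besides the shell and the picture viewer there is one more tool, called after "Call:" as name(argument=value, ...), one argument or row to a line, values as JSON. send_rows: Moves the arm, as the interface text tells. Its arguments: {"type":"object","properties":{"rows":{"type":"string"},"grip_force":{"type":"number"}},"required":["rows"]}

```bash
mkdir -p pics; cat > h.py <<'E'
import numpy as np, cv2
from plant import ctrl
from scipy.spatial.transform import Rotation as R
def world(c,p):
    return np.linalg.inv(c["extrinsics"])@np.r_[p,1]
def K(c): return np.array([[c["fx"],0,c["cx"]],[0,c["fy"],c["cy"]],[0,0,1.]])
def proj(c,P):
    E=c["extrinsics"]; return cv2.projectPoints(np.array(P,float).reshape(-1,3),cv2.Rodrigues(E[:3,:3])[0],E[:3,3],K(c),np.array(c["D"]))[0].reshape(-1,2)
def ray(c,uv):
    n=cv2.undistortPoints(np.array(uv,float).reshape(1,1,2),K(c),np.array(c["D"])).ravel()
    E=c["extrinsics"];d=E[:3,:3].T@np.r_[n,1];return -E[:3,:3].T@E[:3,3],d/np.linalg.norm(d)
def onz(c,uv,z):
    o,d=ray(c,uv);return o+d*(z-o[2])/d[2]
def tri(*cu):
    A=np.zeros((3,3));b=np.zeros(3)
    for c,uv in cu:
        o,d=ray(c,uv);M=np.eye(3)-np.outer(d,d);A+=M;b+=M@o
    return np.linalg.solve(A,b)
def rel(P):
    "world point -> shift in tool axes, mm"
    s=ctrl.get_state();return R.from_quat(s["tcp_rot"]).inv().apply(np.array(P)-s["eef_pos"])*1000
E
cat > look.py <<'E'
from h import *
ims=[]
for n in("scene","top"):
    c=ctrl.read_camera(n);ims.append(c["color"]);print(n,np.round(-c["extrinsics"][:3,:3].T@c["extrinsics"][:3,3],3))
    for t in("tensioner","stop","pivot","bar_mid","pin_top","clamp","grey_bin","bin_bay","bolt_box","jar","coupling","wrench"):
        for d in ctrl.look_for(c,t)[:5]:
            if d["p"]<.2: continue
            w=world(c,d["position"])[:3];print(t,round(d["p"],2),np.round(w,3),proj(c,w)[0].round())
    cv2.imwrite(f"pics/{n}0.png",cv2.cvtColor(c["color"],cv2.COLOR_RGB2BGR))
s=ctrl.get_state();print(s)
E
python3 look.py
```

```text
scene [1.125 0.564 0.784]
tensioner 0.9 [0.588 0.036 0.016] [258. 210.]
tensioner 0.2 [ 0.603 -0.335  0.053] [178. 145.]
stop 0.8 [0.59  0.026 0.011] [255. 209.]
pivot 0.98 [0.592 0.029 0.014] [255. 210.]
bar_mid 0.74 [0.603 0.055 0.053] [259. 207.]
bar_mid 0.55 [0.8   0.002 0.01 ] [192. 243.]
pin_top 0.53 [ 0.761 -0.182  0.039] [164. 193.]
clamp 0.61 [0.52  0.011 0.03 ] [268. 191.]
clamp 0.54 [ 0.353 -0.183  0.013] [263. 146.]
clamp 0.53 [0.376 0.161 0.019] [337. 197.]
clamp 0.47 [0.361 0.026 0.013] [306. 175.]
grey_bin 0.64 [0.515 0.348 0.039] [365. 255.]
bin_bay 0.98 [0.523 0.341 0.041] [361. 254.]
bin_bay 0.64 [0.601 0.056 0.053] [260. 206.]
bin_bay 0.58 [0.521 0.011 0.028] [268. 192.]
bin_bay 0.21 [0.59  0.028 0.012] [255. 209.]
bolt_box 0.67 [ 0.603 -0.339  0.053] [177. 145.]
jar 0.9 [0.774 0.184 0.077] [245. 264.]
coupling 0.93 [ 0.756 -0.183  0.043] [165. 192.]
wrench 0.59 [0.799 0.002 0.004] [192. 244.]
top [0.385 0.013 1.089]
tensioner 0.48 [0.778 0.002 0.008] [264. 113.]
stop 0.96 [0.567 0.003 0.012] [264. 197.]
stop 0.34 [0.536 0.356 0.024] [115. 210.]
pivot 0.57 [ 0.568 
[... 722 characters left out ...]
rray([ 1.11404616e+00,  2.86326342e-01,  1.57668100e+00,  1.02066033e-05,
        1.27861688e+00, -1.50030078e-01]), 'dq': array([ 1.11331440e-03, -4.39622117e-05, -4.66964586e-04, -4.43895295e-05,
        6.98654051e-04, -1.01381711e-03]), 'joint_efforts': array([ 1.82567155e-04, -4.05967212e+01, -2.92931342e+01, -1.59163501e-04,
        7.88989473e-04, -1.52952211e-06]), 'eef_pos': array([0.20378947, 0.64349169, 0.23191759]), 'tcp_rot': array([ 1.52761050e-01,  9.88263154e-01, -1.36046293e-05, -9.37985948e-06]), 'contact_force': array([ 0.45730248,  0.2066265 , -0.53069013]), 'wrist_torque': array([ 0.00651963, -0.01713335,  0.03920357]), 'finger_force': 0.0, 'opening': 1.0003970822907537}
```

View pics/scene0.png

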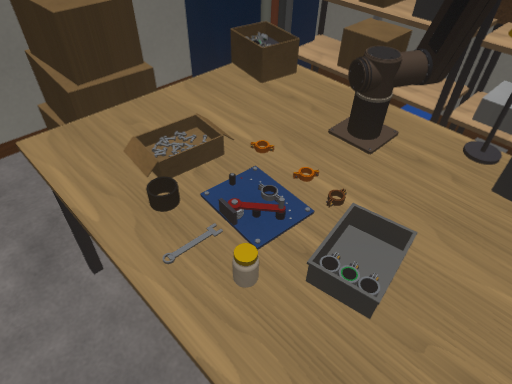

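View pics/top0.png

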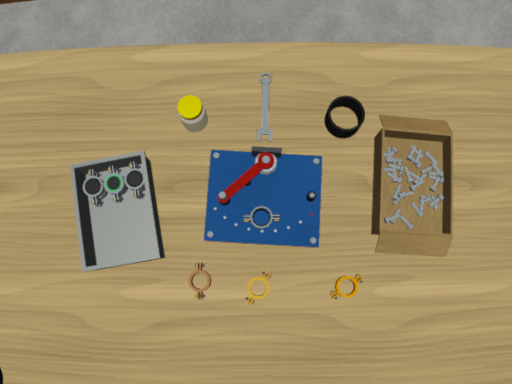

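The candidates in the top view are the steel and black ring on the plate at (261,217), the copper one at (200,281), the yellow one at (258,288), the orange one at (346,287), and the rings in the bin at (93-135,180). The ring on the plate fits the description; I'll confirm it in a crop. The bin is the left one, at (117,212). The red arm points from (266,160) to (223,197), and the stop is at (311,197).

```bash
cat > m.py <<'E'
from h import *
t=ctrl.read_camera("top");s=ctrl.read_camera("scene")
a=t["color"][140:255,195:335];b=s["color"][160:250,190:320]
A=cv2.resize(a,(560,460)[:2],interpolation=cv2.INTER_CUBIC);B=cv2.resize(b,None,fx=4,fy=4,interpolation=cv2.INTER_CUBIC)
B=cv2.resize(b,(200*4//2,277),interpolation=cv2.INTER_CUBIC)
A=cv2.resize(a,(700,575),interpolation=cv2.INTER_CUBIC)
cv2.imwrite("pics/crop_t.png",cv2.cvtColor(A,cv2.COLOR_RGB2BGR))
cv2.imwrite("pics/crop_s.png",cv2.cvtColor(cv2.resize(b,(780,540),interpolation=cv2.INTER_CUBIC),cv2.COLOR_RGB2BGR))
# plate mask (blue): corners in top
h=cv2.cvtColor(t["color"],cv2.COLOR_RGB2HSV);m=cv2.inRange(h,(100,120,40),(125,255,255))
n,l,st,ce=cv2.connectedComponentsWithStats(m);i=1+st[1:,4].argmax()
r=cv2.minAreaRect(cv2.findNonZero((cv2.dilate((l==i).astype(np.uint8),np.ones((1,1))))))
C=cv2.boxPoints(r);W=np.array([onz(t,c,.012) for c in C]);print(C.round(1).tolist(),W.round(3).tolist(),W.mean(0).round(4))
print([np.linalg.norm(W[k]-W[k-1]).round(3) for k in range(4)])
print("clamp tri top/scene net",tri((t,(261,217)),(s,(268,191.5))).round(4))
print("fx",t["fx"],s["fx"])
E
python3 m.py
```

```text
[[203.89999389648438, 240.0], [209.0, 149.5], [322.8999938964844, 156.0], [317.79998779296875, 246.39999389648438]] [[0.466, 0.145, 0.012], [0.684, 0.135, 0.012], [0.665, -0.139, 0.012], [0.449, -0.12, 0.012]] [0.5661 0.0053 0.012 ]
[np.float64(0.266), np.float64(0.218), np.float64(0.275), np.float64(0.217)]
clamp tri top/scene net [0.5184 0.0101 0.0262]
fx 462.27335838247654 370.72859182749875
```

View pics/crop_t.png

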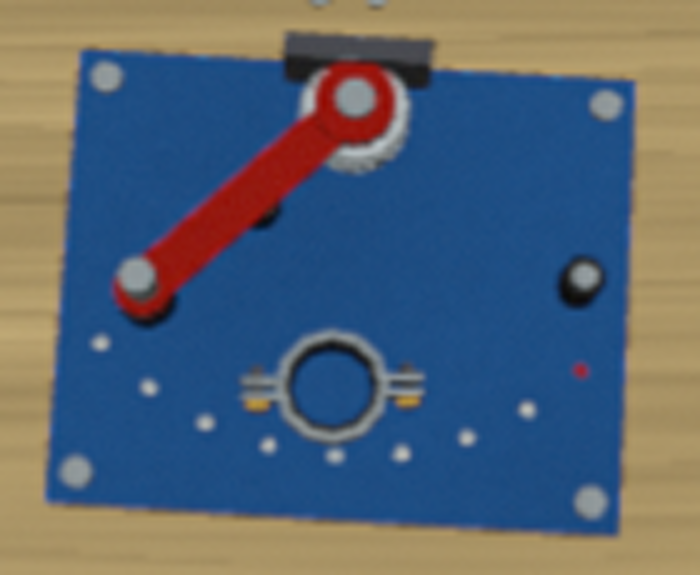

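View pics/crop_s.png

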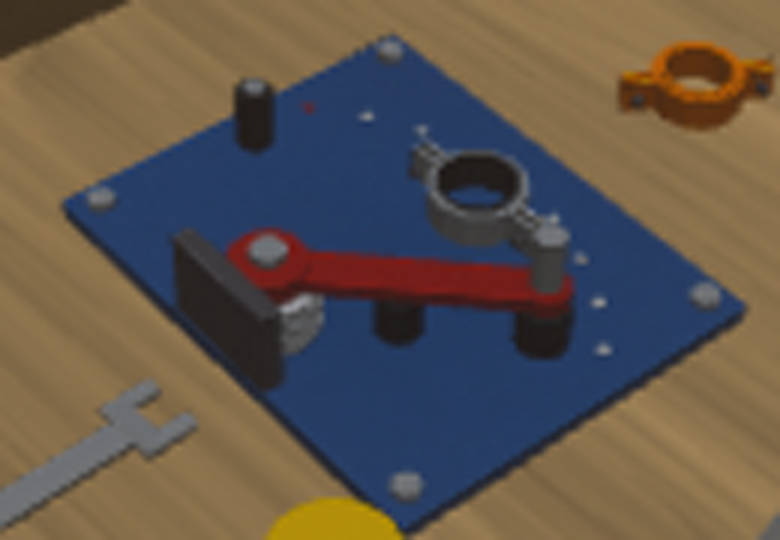

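The crops confirm it. The steel ring with black lining is at crop_t (332,385), with its ears along the image horizontal. Pin top is (137,275), pivot (355,98) and stop top (584,274). In crop_s the ring top is (479,188), pin (551,235), stop (253,87).

```bash
cat > m2.py <<'E'
from h import *
t=ctrl.read_camera("top");s=ctrl.read_camera("scene")
T=lambda x,y:((x+.5)/5-.5+195,(y+.5)/5-.5+140)
S=lambda x,y:((x+.5)/6-.5+190,(y+.5)/6-.5+160)
P={}
for n,a,b in(("clamp",(332,385),(479,188)),("pin",(137,275),(551,235)),("pivot",(355,98),(267,247)),("stop",(584,274),(253,87))):
    P[n]=tri((t,T(*a)),(s,S(*b)));print(n,P[n].round(4))
print("arm",np.linalg.norm((P["pin"]-P["pivot"])[:2]),np.degrees(np.arctan2(*(P["pin"]-P["pivot"])[[1,0]])))
d=onz(t,T(257,387),.022)-onz(t,T(407,385),.022);print("ears yaw",np.degrees(np.arctan2(d[1],d[0])))
W=[onz(t,c,.012) for c in (T(80,50),T(635,80),T(618,534),T(47,502))];print("plate",np.round(W,3).tolist(),np.mean(W,0).round(4))
d=W[0]-W[1]+W[3]-W[2];print("plate y yaw",np.degrees(np.arctan2(d[1],d[0])))
W=[onz(t,c,.08) for c in((73,166),(146,152),(163,256),(82,269))];print("bin",np.round(W,3).tolist(),np.mean(W,0).round(4))
W=[onz(t,c,.005) for c in((83,169),(147,158),(157,255),(92,265))];print("binfloor",np.round(W,3).tolist())
print(R.from_quat(ctrl.get_state()["tcp_rot"]).as_matrix().round(3).tolist(), rel(P["clamp"]).round(1))
E
python3 m2.py
```

```text
clamp [0.5175 0.0118 0.0297]
pin [0.5604 0.0972 0.0855]
pivot [ 0.6457 -0.0007  0.0636]
stop [ 0.565  -0.1042  0.0504]
arm 0.12978985902688991 131.06585889794226
ears yaw 90.20788569664303
plate [[0.684, 0.132, 0.012], [0.666, -0.136, 0.012], [0.449, -0.121, 0.012], [0.466, 0.145, 0.012]] [0.5662 0.0048 0.012 ]
plate y yaw 86.22964795786835
bin [[0.632, 0.445, 0.08], [0.662, 0.272, 0.08], [0.426, 0.227, 0.08], [0.397, 0.41, 0.08]] [0.5291 0.3386 0.08  ]
binfloor [[0.642, 0.45, 0.005], [0.667, 0.289, 0.005], [0.432, 0.257, 0.005], [0.407, 0.415, 0.005]]
[[-0.953, 0.302, -0.0], [0.302, 0.953, 0.0], [0.0, 0.0, -1.0]] [-489.8 -507.5  202.2]
```

The rows are not in the units I measure in: shifts go in shares of 800 mm and turns go in shares of 90 degrees. I convert before sending: -508 mm / 800 = -0.635, -490 mm / 800 = -0.6125, 72 degrees / 90 = 0.8.

Call:
send_rows(
  rows="0 0 0.8 -0.6125 -0.635 0.075 1;0 0 0.8 -0.6125 -0.635 0.075 1;0 0 0.8 -0.6125 -0.635 0.075 1;0 0 0.8 -0.6125 -0.635 0.075 1;0 0 0.8 -0.6125 -0.635 0.075 1;0 0 0.8 -0.6125 -0.635 0.075 1;0 0 0.8 -0.6125 -0.635 0.075 1;0 0 0.8 -0.6125 -0.635 0.075 1",
  grip_force=50,
)

```text
time: 2.5
eef_pos: [0.426, 0.1954, 0.19]
tcp_rot: [0.705, 0.709, 0.001, 0.0]
contact_force: [1.3, 0.7, -0.7]
opening: 0.998
finger_force: 0.0
```

```bash
cat > st.py <<'E'
import sys
from h import *
s=ctrl.get_state();r=R.from_quat(s["tcp_rot"]).as_matrix();print(s["time"],s["eef_pos"].round(4),"toolx",r[:,0].round(3),"y",r[:,1].round(3),"z",r[:,2].round(3),"F",s["contact_force"].round(1),s["opening"],s["finger_force"],s["qpos"].round(2))
a=list(map(float,sys.argv[1:]))
for i in range(0,len(a),3): print(rel(a[i:i+3]).round(1))
E
python3 st.py .5175 .0115 .12 .5175 .0115 .03
```

```text
2.5 [0.426  0.1954 0.19  ] toolx [-0.007  1.     0.   ] y [1.    0.007 0.002] z [ 0.002  0.    -1.   ] F [ 1.3  0.7 -0.7] 0.9980751605628979 0.0 [ 0.21 -0.14  2.11  0.    1.17  0.21]
[-184.5   90.2   70. ]
[-184.6   90.   160. ]
```

Converted, -184 mm / 800 = -0.23, 90 mm / 800 = 0.1125.

Call:
send_rows(
  rows="0 0 0 -0.23 0.1125 0.0875 1;0 0 0 -0.23 0.1125 0.0875 1;0 0 0 -0.23 0.1125 0.0875 1;0 0 0 -0.23 0.1125 0.0875 1;0 0 0 -0.23 0.1125 0.0875 1;0 0 0 -0.23 0.1125 0.0875 1",
)

```text
time: 3.25
eef_pos: [0.5164, 0.0144, 0.1199]
tcp_rot: [0.704, 0.71, 0.0, -0.0]
contact_force: [-0.9, 0.3, 0.6]
opening: 1.001
finger_force: 0.0
```

```bash
python3 st.py .5175 .0115 .12 .5175 .0115 .028; python3 - <<'E'
from h import *
t=ctrl.read_camera("top");s=ctrl.read_camera("scene")
im=np.hstack([cv2.resize(t["color"][140:255,195:335],(398,327)),cv2.resize(s["color"][140:250,180:320],(398,327))])
cv2.imwrite("pics/pre.png",cv2.cvtColor(im,cv2.COLOR_RGB2BGR))
E
```

```text
3.25 [0.5164 0.0144 0.1199] toolx [-0.007  1.     0.   ] y [1.    0.007 0.   ] z [ 0.  0. -1.] F [-0.9  0.3  0.6] 1.001484373340838 0.0 [-0.17  0.06  2.05  0.    1.03 -0.18]
[-2.9  1.  -0.1]
[-3.   1.  91.9]
```

View pics/pre.png

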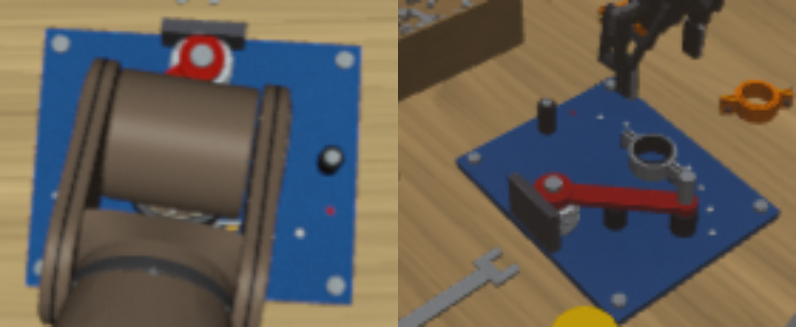

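The gripper hangs over the ring, which is still untouched at (652,155) in the right half. Descending: the tips stand 22 mm ahead, so TCP z of 0.037 m leaves about 3 mm above the plate.

Converted, 83 mm / 800 = 0.1038, 42 mm / 800 = 0.0525.

Call:
send_rows(
  rows="0 0 0 -0.0038 0.0013 0.0525 1;0 0 0 -0.0038 0.0013 0.1038 1;0 0 0 -0.0038 0.0013 0.1038 1;0 0 0 -0.0038 0.0013 0.1038 1",
)

```text
time: 3.85
eef_pos: [0.5186, 0.0114, 0.0382]
tcp_rot: [0.704, 0.71, 0.001, 0.001]
contact_force: [0.2, -0.7, 0.2]
opening: 0.998
finger_force: 0.0
```

Call:
send_rows(
  rows="0 0 0 0 0 0 -1;0 0 0 0 0 0 -1;0 0 0 0 0 0 -1;0 0 0 0 0 0 -1;0 0 0 0 0 0 -1;0 0 0 0 0 0 -1",
)

```text
time: 4.6
eef_pos: [0.5176, 0.0108, 0.0365]
tcp_rot: [0.705, 0.71, -0.0, -0.0]
contact_force: [-0.3, 0.4, 0.9]
opening: -0.0
finger_force: 0.0
```

Converted, -150 mm / 800 = -0.1875, -110 mm / 800 = -0.1375.

Call:
send_rows(
  rows="0 0 0 0 0 -0.0625 -1;0 0 0 0 0 -0.1375 -1;0 0 0 0 0 -0.1875 -1;0 0 0 0 0 -0.1875 -1",
)

```text
time: 5.1
eef_pos: [0.5202, 0.0104, 0.1912]
tcp_rot: [0.704, 0.71, 0.003, 0.004]
contact_force: [-0.4, -0.4, -0.9]
opening: -0.002
finger_force: 0.0
```

```bash
python3 st.py .484 .331 .187 ; python3 - <<'E'
from h import *
t=ctrl.read_camera("top");s=ctrl.read_camera("scene")
im=np.hstack([cv2.resize(t["color"][130:280,60:335],(398,217)),cv2.resize(s["color"][60:250,150:390],(398,315))[:217]])
cv2.imwrite("pics/lift.png",cv2.cvtColor(np.vstack([im,np.hstack([cv2.resize(s["color"][80:230,180:340],(398,373)),np.zeros((373,398,3),np.uint8)])]),cv2.COLOR_RGB2BGR))
E
```

```text
5.1 [0.5202 0.0104 0.1912] toolx [-0.007  1.    -0.002] y [1.    0.007 0.009] z [ 0.009 -0.002 -1.   ] F [-0.4 -0.4 -0.9] -0.0016798694552755608 0.0 [-0.18 -0.02  2.   -0.    1.16 -0.18]
[320.8 -33.9   3.4]
```

View pics/lift.png

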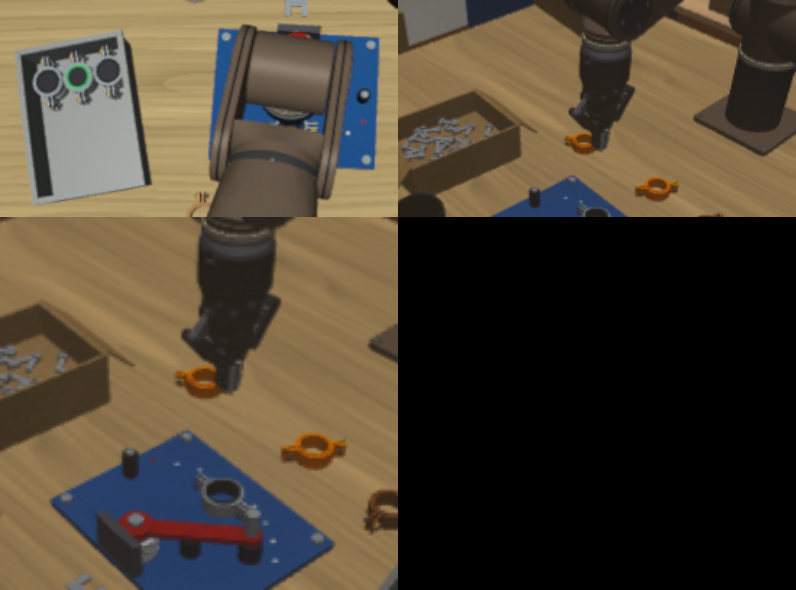

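The gripper is shut and empty. The clamp is still on the plate at (222,493), so the pads closed above it or slipped off. Checking the tip geometry and the clamp's position.

```bash
python3 - <<'E'
from h import *
print(ctrl.nose_length)
s=ctrl.read_camera("scene")
for d in ctrl.look_for(s,"clamp")[:4]:
    w=world(s,d["position"])[:3];print(round(d["p"],2),w.round(3),proj(s,w)[0].round(1))
st=ctrl.get_state();r=R.from_quat(st["tcp_rot"]).as_matrix()
for k in(0,.003,.022): print(k,proj(s,st["eef_pos"]+r[:,2]*k))
# top ring centre at img px in lower-left panel
u=(222+.5)/398*160-.5+180;v=(493-217+.5)/373*150-.5+80
print(u,v,onz(s,(u,v),.032).round(4))
cv2.imwrite("pics/tip.png",cv2.cvtColor(cv2.resize(s["color"][100:220,220:320],None,fx=5,fy=5,interpolation=cv2.INTER_CUBIC),cv2.COLOR_RGB2BGR))
E
```

```text
0.022
0.76 [0.52  0.01  0.029] [268.1 191.2]
0.59 [0.377 0.159 0.016] [336.6 197.3]
0.5 [0.36  0.027 0.01 ] [306.4 175.4]
0.46 [ 0.361 -0.193  0.014] [259.1 144.9]
0 [[271.96299743 148.8096766 ]]
0.003 [[271.90976338 149.70141712]]
0.022 [[271.57764296 155.26582424]]
268.9472361809045 190.69302949061662 [0.5193 0.0123 0.032 ]
```

View pics/tip.png

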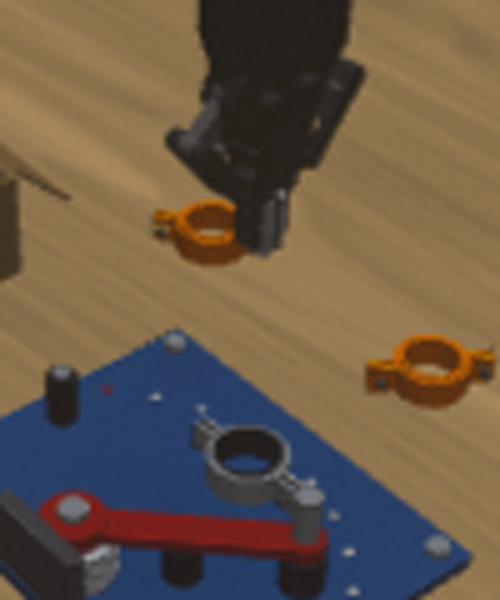

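The shut tips show at about (272,150.5), some 12 to 15 mm higher than TCP+22 mm predicts (row 155). That agrees with the pads having passed over the ring. The clamp is unmoved. I'll open partly to about 65 mm, go lower and watch the force.

Call:
send_rows(
  rows="0 0 0 0.0013 0.0013 0.075 0.55;0 0 0 0.0013 0.0013 0.1375 0.55;0 0 0 0.0013 0.0013 0.1875 0.55;0 0 0 0.0013 0.0013 0.1875 0.55;0 0 0 0.0013 0.0013 0.1875 0.55",
)

```text
time: 5.92
eef_pos: [0.519, 0.0118, 0.0371]
tcp_rot: [0.705, 0.71, 0.0, 0.0]
contact_force: [0.2, 0.1, 0.3]
opening: 0.774
finger_force: 0.0
```

Converted, 9 mm / 800 = 0.0113, 6 mm / 800 = 0.0075.

Call:
send_rows(
  rows="0 0 0 0 0 0.0038 0.55;0 0 0 0 0 0.0075 0.55;0 0 0 0 0 0.0113 0.55;0 0 0 0 0 0.0113 0.55",
)

```text
time: 6.42
eef_pos: [0.5185, 0.0119, 0.0275]
tcp_rot: [0.704, 0.71, -0.0, -0.0]
contact_force: [0.3, 0.8, 1.3]
opening: 0.774
finger_force: 0.0
```

```bash
python3 st.py; python3 - <<'E'
from h import *
s=ctrl.read_camera("scene")
cv2.imwrite("pics/down.png",cv2.cvtColor(cv2.resize(s["color"][140:230,210:320],None,fx=6,fy=6,interpolation=cv2.INTER_CUBIC),cv2.COLOR_RGB2BGR))
E
```

```text
6.425 [0.5185 0.0119 0.0275] toolx [-0.007  1.     0.   ] y [ 1.     0.007 -0.   ] z [-0.  0. -1.] F [0.3 0.8 1.3] 0.7744238156701571 0.0 [-0.17  0.22  2.08 -0.    0.84 -0.18]
```

View pics/down.png

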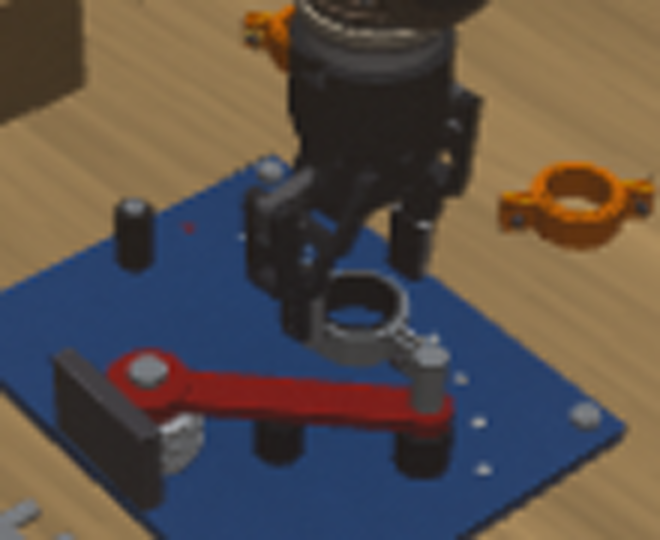

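The fingers straddle the ring, with tips at (297,338) and (410,275) just above the plate and no contact force. I'll go 3 mm lower and close.

Converted, 3 mm / 800 = 0.0038.

Call:
send_rows(
  rows="0 0 0 0 0 0.0038 0.55;0 0 0 0 0 0.0038 -1;0 0 0 0 0 0.0038 -1;0 0 0 0 0 0.0038 -1;0 0 0 0 0 0.0038 -1;0 0 0 0 0 0.0038 -1",
)

```text
time: 7.22
eef_pos: [0.5186, 0.0119, 0.025]
tcp_rot: [0.704, 0.71, -0.0, -0.0]
contact_force: [-2.9, -0.1, 5.9]
opening: 0.558
finger_force: 50.9
```

Converted, -130 mm / 800 = -0.1625, -90 mm / 800 = -0.1125.

Call:
send_rows(
  rows="0 0 0 0 0 -0.05 -1;0 0 0 0 0 -0.1125 -1;0 0 0 0 0 -0.1625 -1;0 0 0 0 0 -0.1625 -1",
)

```text
time: 7.72
eef_pos: [0.5213, 0.0115, 0.1583]
tcp_rot: [0.704, 0.71, 0.003, 0.004]
contact_force: [-0.8, -0.7, -1.3]
opening: 0.555
finger_force: 51.9
```

Converted, 319 mm / 800 = 0.3988, 270 mm / 800 = 0.3375, -9 degrees / 90 = -0.1.

Call:
send_rows(
  rows="0 0 -0.0333 0.0625 -0.0063 0 -1;0 0 -0.0667 0.1313 -0.0125 0 -1;0 0 -0.1 0.2 -0.0188 0 -1;0 0 -0.1 0.2688 -0.025 0 -1;0 0 -0.1 0.3375 -0.0313 0 -1;0 0 -0.1 0.3988 -0.0363 0 -1;0 0 -0.1 0.3988 -0.0363 0 -1;0 0 -0.1 0.3988 -0.0363 0 -1",
)

```text
time: 8.72
eef_pos: [0.4863, 0.3301, 0.1524]
tcp_rot: [0.646, 0.763, -0.002, -0.001]
contact_force: [-0.3, -1.0, -0.1]
opening: 0.555
finger_force: 51.9
```

```bash
python3 st.py .487 .331 .024; python3 - <<'E'
from h import *
s=ctrl.read_camera("scene");t=ctrl.read_camera("top")
im=np.hstack([cv2.resize(s["color"][130:320,230:430],(400,380)),cv2.resize(t["color"][130:290,60:228],(400,380))])
cv2.imwrite("pics/bin.png",cv2.cvtColor(im,cv2.COLOR_RGB2BGR))
E
```

```text
8.725 [0.4863 0.3301 0.1524] toolx [-0.164  0.986 -0.001] y [ 0.986  0.164 -0.003] z [-0.003 -0.002 -1.   ] F [-0.3 -1.  -0.1] 0.555003462225476 51.87548238784075 [ 0.42  0.18  1.86 -0.    1.11  0.26]
[  1.    1.2 128.4]
```

View pics/bin.png

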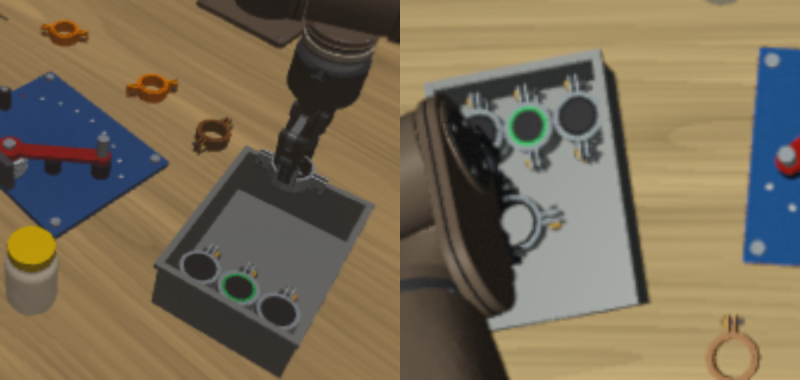

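The clamp hangs in the grip over the empty bay, at (522,222) in the right half, clear of the walls and the other clamps. Lowering and releasing.

Converted, 127 mm / 800 = 0.1588, 100 mm / 800 = 0.125.

Call:
send_rows(
  rows="0 0 0 0 0 0.0625 -1;0 0 0 0 0 0.125 -1;0 0 0 0 0 0.1588 -1;0 0 0 0 0 0.1588 -1;0 0 0 0 0 0.1588 0.3;0 0 0 0 0 0.1588 0.4;0 0 0 0 0 0.1588 0.4;0 0 0 0 0 0.1588 0.4",
)

```text
time: 9.82
eef_pos: [0.4877, 0.3309, 0.0284]
tcp_rot: [0.647, 0.763, 0.001, 0.0]
contact_force: [-0.6, 0.6, 0.2]
opening: 0.698
finger_force: 0.0
```

Converted, -140 mm / 800 = -0.175, -90 mm / 800 = -0.1125.

Call:
send_rows(
  rows="0 0 0 0 0 0 0.4;0 0 0 0 0 -0.05 0.4;0 0 0 0 0 -0.1125 0.4;0 0 0 0 0 -0.175 0.4;0 0 0 0 0 -0.175 0.4;0 0 0 0 0 -0.175 0.4",
)

```text
time: 10.58
eef_pos: [0.4869, 0.3305, 0.1671]
tcp_rot: [0.647, 0.763, -0.0, -0.0]
contact_force: [-0.8, 0.0, -0.5]
opening: 0.706
finger_force: 0.0
```

```bash
python3 st.py; python3 - <<'E'
from h import *
s=ctrl.read_camera("scene");t=ctrl.read_camera("top")
for c in (s,t):
  for n in("clamp","pin_top","bar_mid"):
    for d in ctrl.look_for(c,n)[:7]:
      w=world(c,d["position"])[:3];print(n,round(d["p"],2),w.round(3),proj(c,w)[0].round(0))
E
```

```text
10.575 [0.4869 0.3305 0.1671] toolx [-0.164  0.986 -0.   ] y [ 0.986  0.164 -0.001] z [-0.001 -0.    -1.   ] F [-0.8  0.  -0.5] 0.7057808970729215 0.0 [ 0.42  0.16  1.85 -0.    1.13  0.26]
clamp 0.78 [0.358 0.026 0.011] [307. 175.]
clamp 0.74 [ 0.352 -0.182  0.013] [263. 145.]
clamp 0.72 [0.377 0.159 0.016] [337. 197.]
clamp 0.69 [0.494 0.325 0.025] [361. 248.]
pin_top 0.82 [0.6   0.058 0.056] [261. 206.]
pin_top 0.18 [0.797 0.002 0.007] [193. 243.]
bar_mid 0.98 [0.602 0.054 0.055] [259. 206.]
bar_mid 0.35 [0.528 0.349 0.04 ] [362. 257.]
clamp 0.79 [0.356 0.021 0.019] [257. 288.]
clamp 0.73 [0.486 0.325 0.023] [127. 232.]
clamp 0.6 [ 0.353 -0.194  0.019] [351. 288.]
clamp 0.57 [0.37  0.157 0.016] [198. 281.]
pin_top 0.7 [0.605 0.038 0.053] [249. 178.]
bar_mid 0.59 [0.606 0.039 0.051] [249. 177.]
bar_mid 0.33 [ 0.755 -0.19   0.043] [344. 116.]
```

The clamp is in the bin: both cameras give about (0.49, 0.325, 0.024) against the bay at (0.487, 0.331). Next, over the pin at (0.5604, 0.0972). Its arm angle measured 131° and the radius 0.130 m, as expected.

Converted, -242 mm / 800 = -0.3025, -180 mm / 800 = -0.225, -32 degrees / 90 = -0.3556.

Call:
send_rows(
  rows="0 0 -0.1111 -0.075 0.0113 0 0.4;0 0 -0.2222 -0.15 0.0213 0.0125 0.4;0 0 -0.3556 -0.225 0.0325 0.025 0.4;0 0 -0.3556 -0.3025 0.0425 0.0375 0.4;0 0 -0.3556 -0.3025 0.0425 0.0375 0.4;0 0 -0.3556 -0.3025 0.0425 0.0375 0.4",
)

```text
time: 11.72
eef_pos: [0.5604, 0.0973, 0.1374]
tcp_rot: [0.412, 0.911, 0.0, -0.0]
contact_force: [0.1, -0.5, 0.9]
opening: 0.699
finger_force: 0.0
```

```bash
python3 st.py .5604 .0972 .075
```

```text
11.725 [0.5604 0.0973 0.1374] toolx [-0.66   0.751  0.001] y [ 0.751  0.66  -0.   ] z [-0.001  0.001 -1.   ] F [ 0.1 -0.5  0.9] 0.6994087187657249 0.0 [-0.01  0.15  1.92  0.    1.07 -0.73]
[-0.2 -0.1 62.4]
```

Converted, 62 mm / 800 = 0.0775, 52 mm / 800 = 0.065.

Call:
send_rows(
  rows="0 0 0 0 0 0.0375 0.4;0 0 0 0 0 0.065 0.4;0 0 0 0 0 0.0775 0.4;0 0 0 0 0 0.0775 0.4;0 0 0 0 0 0.0775 -1;0 0 0 0 0 0.0775 -1;0 0 0 0 0 0.0775 -1;0 0 0 0 0 0.0775 -1",
  grip_force=40,
)

```text
time: 12.72
eef_pos: [0.5593, 0.0961, 0.0768]
tcp_rot: [0.411, 0.912, -0.002, -0.001]
contact_force: [-5.3, -4.4, 6.5]
opening: 0.161
finger_force: 38.9
```

```bash
python3 st.py; python3 - <<'E'
from h import *
s=ctrl.get_state();r=R.from_quat(s["tcp_rot"]).as_matrix()
piv=np.array([.646,-.0006,s["eef_pos"][2]])
v=s["eef_pos"]-piv;print("r",np.hypot(*v[:2]),np.degrees(np.arctan2(v[1],v[0])))
for a in range(10,95,10):
    w=piv+R.from_euler("z",a,degrees=True).apply(v);print(a,(r.T@(w-s["eef_pos"])*1000).round(1))
E
```

```text
12.725 [0.5593 0.0961 0.0768] toolx [-0.663  0.749  0.   ] y [ 0.749  0.663 -0.005] z [-0.004 -0.003 -1.   ] F [-5.3 -4.4  6.5] 0.16115342880713587 38.92729997634888 [-0.01  0.23  1.95 -0.    0.96 -0.73]
r 0.12984036944529123 131.87092285237716
10 [ -2.1 -22.5   0.1]
20 [ -8.1 -44.4   0.2]
30 [-17.8 -64.8   0.3]
40 [-30.9 -83.3   0.4]
50 [-47.  -99.2   0.5]
60 [ -65.7 -112.     0.6]
70 [ -86.2 -121.4    0.6]
80 [-108.1 -127.2    0.6]
90 [-130.7 -129.     0.6]
```

Converted, -127 mm / 800 = -0.1588, -121 mm / 800 = -0.1513, -72 degrees / 90 = -0.8.

Call:
send_rows(
  rows="0 0 -0.1 -0.0025 -0.0281 0 -1;0 0 -0.2 -0.01 -0.0556 0 -1;0 0 -0.3 -0.0225 -0.0813 0 -1;0 0 -0.4 -0.0388 -0.1038 0 -1;0 0 -0.5 -0.0588 -0.1238 0 -1;0 0 -0.6 -0.0825 -0.14 0 -1;0 0 -0.7 -0.1075 -0.1513 0 -1;0 0 -0.8 -0.135 -0.1588 0 -1",
)

```text
time: 13.72
eef_pos: [0.5314, -0.0672, 0.0765]
tcp_rot: [-0.207, 0.978, 0.003, -0.008]
contact_force: [-15.1, 1.9, 15.3]
opening: 0.157
finger_force: 41.6
```

```bash
cat > arc.py <<'E'
from h import *
s=ctrl.get_state();r=R.from_quat(s["tcp_rot"]).as_matrix()
piv=np.array([.646,-.0006,s["eef_pos"][2]])
v=s["eef_pos"]-piv;A=np.degrees(np.arctan2(v[1],v[0]))%360;print("r",np.hypot(*v[:2]),A,"yaw",np.degrees(np.arctan2(r[1,1],r[0,1])))
for a in (215,218,221,223,225):
    w=piv+R.from_euler("z",a-A,degrees=True).apply(v);print(a,(r.T@(w-s["eef_pos"])*1000).round(1))
E
python3 st.py; python3 arc.py
```

```text
13.725 [ 0.5314 -0.0672  0.0765] toolx [-0.915 -0.404  0.014] y [-0.404  0.915  0.009] z [-0.017  0.002 -1.   ] F [-15.1   1.9  15.3] 0.157236335026722 41.58022463321686 [-0.31  0.18  2.02 -0.    0.96 -2.3 ]
r 0.1325202877179829 210.17133210622956 yaw 113.84476919958142
215 [ -1.7 -11.   -0.1]
218 [ -3.2 -17.8  -0.2]
221 [ -5.1 -24.5  -0.3]
223 [ -6.5 -28.9  -0.3]
225 [ -8.1 -33.2  -0.4]
```

Converted, -24 mm / 800 = -0.03, -18 mm / 800 = -0.0225, -8 degrees / 90 = -0.0889.

Call:
send_rows(
  rows="0 0 -0.0444 -0.005 -0.0138 -0.0013 -1;0 0 -0.0667 -0.0063 -0.0225 -0.0013 -1;0 0 -0.0889 -0.0088 -0.03 -0.0013 -1;0 0 -0.0889 -0.0088 -0.03 -0.0013 -1;0 0 -0.0889 -0.0088 -0.03 -0.0013 -1",
)

```text
time: 14.35
eef_pos: [0.5458, -0.0872, 0.0766]
tcp_rot: [-0.273, 0.962, 0.003, -0.01]
contact_force: [-19.5, -2.6, 15.4]
opening: 0.164
finger_force: 41.5
```

```bash
python3 st.py; python3 arc.py
```

```text
14.35 [ 0.5458 -0.0872  0.0766] toolx [-0.851 -0.525  0.018] y [-0.525  0.851  0.011] z [-0.021 -0.    -1.   ] F [-19.5  -2.6  15.4] 0.16358315742487156 41.47252321243286 [-0.34  0.21  1.98 -0.01  0.97 -2.46]
r 0.13243586144301203 220.84859735529895 yaw 121.67877931441653
215 [ 1.5 13.4  0.2]
218 [0.9 6.5 0.1]
221 [-0.1 -0.3 -0. ]
223 [-0.9 -4.9 -0.1]
225 [-1.9 -9.4 -0.1]
```

Call:
send_rows(
  rows="0 0 0 -0.0013 -0.0013 0 -1;0 0 0 -0.0025 -0.0038 0 -1;0 0 0 -0.0025 -0.0038 0 -1;0 0 0 -0.0025 -0.0038 0 -1;0 0 0 -0.0025 -0.0038 0 -1",
)

```text
time: 14.98
eef_pos: [0.5482, -0.0864, 0.0763]
tcp_rot: [-0.272, 0.962, 0.006, -0.01]
contact_force: [-21.3, 3.5, 16.4]
opening: 0.16
finger_force: 42.1
```

```bash
python3 st.py; python3 arc.py; python3 - <<'E'
from h import *
s=ctrl.read_camera("scene");t=ctrl.read_camera("top")
for n in("clamp","bar_mid"):
  for d in ctrl.look_for(s,n)[:5]:
      w=world(s,d["position"])[:3];print(n,round(d["p"],2),w.round(3),proj(s,w)[0].round(0))
im=np.hstack([cv2.resize(s["color"][150:250,180:300],(480,400),interpolation=cv2.INTER_CUBIC),cv2.resize(s["color"][140:310,220:420],(320,400))])
cv2.imwrite("pics/end.png",cv2.cvtColor(im,cv2.COLOR_RGB2BGR))
E
```

```text
14.975 [ 0.5482 -0.0864  0.0763] toolx [-0.852 -0.523  0.017] y [-0.523  0.852  0.016] z [-0.023  0.005 -1.   ] F [-21.3   3.5  16.4] 0.16045562510892097 42.088526487350464 [-0.34  0.22  1.97 -0.    0.98 -2.46]
r 0.13009908742720308 221.2815315453289 yaw 121.545377488507
215 [ 1.6 14.2  0.3]
218 [1.  7.4 0.1]
221 [0.1 0.6 0. ]
223 [-0.7 -3.8 -0.1]
225 [-1.7 -8.3 -0.2]
clamp 0.59 [ 0.341 -0.169  0.016] [268. 145.]
clamp 0.56 [0.376 0.159 0.018] [337. 197.]
clamp 0.53 [0.361 0.028 0.011] [306. 176.]
bar_mid 0.72 [ 0.601 -0.036  0.054] [238. 190.]
```

View pics/end.png

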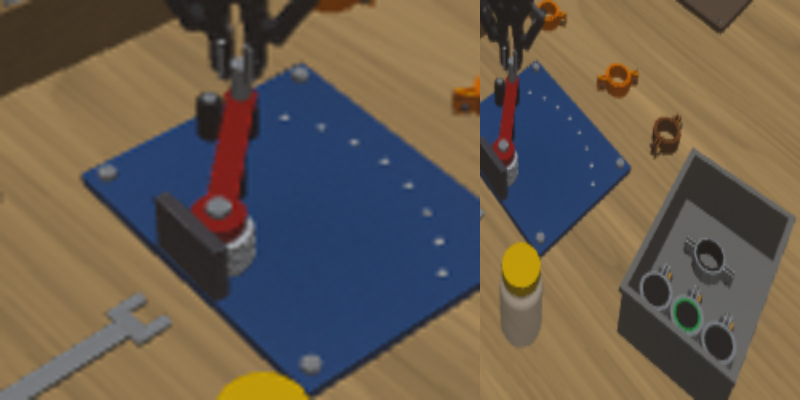

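The arm lies against the stop: the roller meets the buffer at (210,115), and the red dot is hidden under it. The clamp lies in the bin at (708,257). Commanding 3 mm more moved the arm only 0.4° and raised the tangential force to about 16 N, so it is seated. I'll add a small margin, hold, and hand in.

Converted, -2 mm / 800 = -0.0025, -1 mm / 800 = -0.0013.

Call:
send_rows(
  rows="0 0 0 0 -0.0013 0 -1;0 0 0 0 -0.0025 0 -1;0 0 0 0 -0.0025 0 -1;0 0 0 0 -0.0025 0 -1;0 0 0 0 -0.0025 0 -1;0 0 0 0 -0.0025 0 -1",
)

```text
time: 15.92
eef_pos: [0.5484, -0.0866, 0.0763]
tcp_rot: [-0.272, 0.962, 0.007, -0.011]
contact_force: [-24.1, 6.9, 18.6]
opening: 0.157
finger_force: 42.4
```

```bash
python3 st.py; python3 arc.py|head -1; python3 -c "
from plant import ctrl;print(ctrl.sign_off())"
```

```text
15.925 [ 0.5484 -0.0866  0.0763] toolx [-0.852 -0.523  0.018] y [-0.523  0.852  0.021] z [-0.026  0.008 -1.   ] F [-24.1   6.9  18.6] 0.15684841304806246 42.408825159072876 [-0.34  0.22  1.97 -0.    0.98 -2.46]
r 0.130136473390336 221.3885972213004 yaw 121.52050360338123
the job is handed in; nothing more can be done
None
```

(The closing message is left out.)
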